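Rinse the tumbler on the push-down cup rinser

ROBOT

A 6-joint arm with a two-finger parallel gripper is mounted at the origin on the work surface. World frame = base frame: x ahead of the robot, y to its left, z up, the work surface at z = 0. Lengths are in mm, angles in rad, forces in N, time in s.
With the tool pointing down it reaches from about 400 to 925 mm from the base axis. Payload 12.5 kg.
Tool frame: the origin (TCP) lies midway between the tips of the shut fingers; the grasp point (between the pads) lies 19 mm behind it (env.grip_depth is the distance from the TCP to the grasp point, in mm); z points along the fingers, y is the line along which they close (so a half turn about z gives the same grasp; the last joint's range is limited). The gripper opens to 95 mm and grips with 3 to 60 N. Pads are 20 mm wide; open, the fingers measure 119 mm over their backs; the gripper's body (75 mm by 180 mm) begins 59 mm behind the grasp point.
Start: joints at [1.054, 0.491, 1.559, -0, 1.092, -0.106], TCP at [249.575, 573.026, 214.661] pointing down, gripper open.
Joint ranges: [-3.1, 3.1], [-0.84, 2.19], [0.05, 2.79], [-1.13, 4.28], [0.06, 2.93], [-2.69, 2.69]. Speed limits (rad/s): [2.22, 2.22, 2.79, 3.14, 3.14, 3.14].

INTERFACE

Orientations are given as [roll, pitch, yaw] about the fixed x, y, z axes, in that order (R = Rz(yaw) Ry(pitch) Rx(roll)).
In Python, from cell import monitor, viewer, order, env gives the robot as it stands.
- The arm moves only by the tool move_arm, never from a script. Its argument "moves" is one flat list of numbers, 4 for each row, row after row: the shift along the tool's x, y, z normalised to -1 to 1, where 1 is 0.15 m, then the turn about the tool's z normalised to -1 to 1, where 1 is pi/2 rad. A call has 1 to 10 rows; each row shifts and turns the commanded pose from where the row before left it, along the tool's axes as they then stand; what a row does not reach is not made up. A row lasts 1/8 s, in which the tool goes at most 62.5 mm and 10.7 degrees, less where a joint would pass 70% of its speed; a pose out of reach is approached as far as the arm can. A call with a number of a shift or a turn outside -1 to 1 is refused whole. A call with a gripper value outside its range is refused whole. "claw" is the finger opening in mm, from 0 to 95.1, set as the call begins (left out, the last holds). The fingers move at their own pace and stop on an object; the grip force is fixed at half the most. Time passes only in rows, so rows that do not move let the fingers close. It gives the time, the measured TCP pose, the force, the opening and the grip force at its end, in the units of the state.
- monitor.state(): the state, without advancing time (a new reading comes with each control period).
- viewer.read_camera(name): name is "scene" or "side" or "wrist"; returns the picture (420x560x3 uint8, red, green, blue); there is no depth.
- viewer.camera_info(name): a dict with "K" (3x3 intrinsics, pixels), "camera_from_world" (4x4, takes a point from world to camera coordinates). Camera axes: x right, y down, z forward; pixel columns grow to the right and rows downward; lengths in mm; the calibration is good to about 2 mm. A picture is of the moment at which its call begins: read the wrist's pose just before it. camera_info takes no time and is no camera call; for the wrist camera it gives the pose at the moment of the call.
- order.job_done(): hands the job in; it is judged then, once.
The state is a dict: "t": time; "joints": joint angles; "qvel": joint speeds; "tau": joint torques, N m; "eef_pos": TCP position; "tcp_rot": TCP orientation; "ft_force": force on the tool from outside, world axes, zero at the start; "moment": the same for the moment, N m; "opening": opening from 0.0 (shut) to 1.0 (fully open); "grip_force": force on a finger pad.
Only numpy, scipy, OpenCV 4.12 (cv2) and the standard library are available. Lean on these libraries where they do the work, as an engineer would, in place of code of your own. Each camera call takes 0.05 s, during which the arm holds its last target. There are 200 camera calls.

TASK

Lift the orange tumbler, which hangs upside down, straight up and off its peg on the grey caddy, set it still upside down on the round steel plate of the cup rinser, and with it press the plate down past its first and second steps (blue and yellow collars) to the third, so that the red collar has sunk clearly, by about 10 mm. The springs push back: keep hold of the tumbler, upright on its rim and centred on the plate, and finish while holding it pressed there. Press without ramming, let nothing but the tumbler press the rinser, and leave the clear glass cup, the jug, the soap on its dish and the nail clipper where they are.

Things in the scene. Friction and masses are not known exactly. Their poses are not given: they have to be found in the camera images.
- tumbler: Orange plastic tumbler hanging upside down, about 0.12 kg, 100 mm tall. Outside diameter 66 mm at the rim (below), 59 mm at the closed end (above); wall 4 mm, bottom 5 mm thick. Origin: centre of the rim's plane, its lowest point; z points up to the closed end, at z = 100 mm. On the peg its rim hangs 45 mm above the ledge.
- caddy: Round grey plastic caddy, 236 mm across, rim 29 mm high, locked in place. Origin: centre of its underside. Two pegs at y = +68 and -68 mm (x = 0) of its frame: 14 mm posts with flat 40 mm caps, tops 140 mm above the ledge. The tumbler hangs on one, the glass cup on the other, either way round; closed end on the cap, about 5 mm play sideways; a cup must rise 95 mm to come free.
- glass_cup: Clear glass cup of the tumbler's shape and size, upside down on the other peg; origin at the centre of its rim's plane, z up. Leave it alone.
- rinser: Push-down cup rinser, fixed: white tray 180 mm across, rim 14 mm high, steel housing 104 mm across up to 40 mm, above it three telescoping collars (red lowest, yellow, blue) under a round steel plate 90 mm across. Origin: centre of its underside, z up. Plate top 82 mm above the ledge when free, 52 mm at the stop; it springs back up when let go.
- plate_top (a point): Centre of the upper face of the rinser's steel plate; it sinks as the plate is pressed. The third step is reached when the plate is 22 mm or more below its free height; about 26 mm is a good place to hold; the stop is at 30 mm.
- step1 (a joint): First step, blue collar: metres it has sunk, 0 free to 0.008 at its end. Starts to move at about 2.5 N and ends at about 3.7 N of downward push.
- step2 (a joint): Second step, yellow collar: metres sunk, 0 to 0.008. Moves only when the first has ended, from about 6 N to 7.2 N.
- step3 (a joint): Third step, red collar: metres sunk, 0 to 0.014 (rigid stop). Moves only when the first two have ended, from about 9.5 N to 11.6 N at the stop; the third step counts as reached from 0.006.
- jug: Ribbed steel jug, 165 mm tall, 116 mm across, with a side handle; origin at the centre of its underside. Leave it alone.
- dish: White ceramic soap dish, 120 mm across; origin at the centre of its underside. Leave it alone.
- soap: Yellow soap bar, 75 x 50 x 24 mm, lying on the dish; origin at the centre of its underside. Leave it alone.
- clipper: Black nail clipper, 60 x 12 x 13 mm, lying on the ledge; origin at the centre of its underside. Leave it alone.
Not all that is in view belongs to the job. What is shaped like the rinser but pink or purple is not meant.

How it is judged (in metres and radians):
On the way, in this order (a step that is already met when the one before it is completed fails the run):
1. the tumbler is gripped and lifted clear above its peg (height (world z) of tumbler above 0.142 m and contact force between the fingers and tumbler above 1 N), for 0.1 s.
2. the tumbler, upside down and centred on the plate, presses it to the third step (value of joint step3 above 0.006 m and contact force between tumbler and rinser above 6 N and horizontal distance between tumbler and plate_top below 0.012 m), for 0.3 s.
At the end, for the whole second after the job is handed in: The gripper still holds the upside-down tumbler (within 7 degrees of upright), its rim on the rinser's plate within 12 mm of the centre, pressing with over 6 N, the first and second steps fully down and the red third collar sunk at least 6 mm, all still; the robot itself does not touch the rinser (all of step 2 and value of joint each of step1, step2 above 0.0065 m and contact force between the fingers and tumbler above 2 N and contact force between each of the fingers, the arm and rinser below 0.5 N and z of tumbler in the frame of plate_top between -0.004 and 0.008 m and angle between tumbler's own z axis and vertical below 0.12 rad and linear speed of tumbler below 0.02 m/s); the arm keeps its last pose, push and grip.
It fails at once if the tumbler is rammed onto the rinser (over 45 N) (contact force between tumbler and rinser above 45 N).
It fails at once if the robot presses the rinser with something other than the tumbler (contact force between any of the fingers, the arm and rinser above 2 N).
It fails at once if the glass cup is disturbed (distance of glass_cup from where it was at the start of the episode above 0.02 m or angle between glass_cup's own z axis and vertical above 0.3 rad).
It fails at once if the jug, soap dish, soap or clipper is pushed away (distance of any of jug, dish, soap, clipper from where it was at the start of the episode above 0.02 m).
It also fails if it takes over 42 s, if anything falls off the work surface, if the arm or the gripper's body presses on something with over 40 N, if the wrist force passes 120 N, or if a joint passes its speed limit or range.

## Working session

There is one attempt and no reset: what is moved stays moved. The work goes in short steps, Python scripts to look and compute and a tool call to move; the robot and the scene stay as the last step left them, time stands still between calls to the robot, and variables do not carry over. Pictures are saved under pics/ and viewed, at most 10 in all, crops included, and the job is handed in when it is done.

Besides the shell and the picture viewer there is one more tool, called as a command line: name --argument value ..., lists and objects as JSON in quotes. move_arm: Moves the arm, as the interface text tells. Scaled input: -1 to 1 covers 0.15 m each way for a shift and pi/2 rad each way for a turn. Its arguments: {"type":"object","properties":{"moves":{"type":"array"},"claw":{"type":"number"}},"required":["moves"]}

```bash
ls; mkdir -p pics
python3 - <<'E'
from cell import monitor, viewer, order, env
import cv2,json
s=monitor.state();print(s)
print(env.grip_depth)
for n in ["scene","side"]:
    im=viewer.read_camera(n);cv2.imwrite(f"pics/{n}0.png",im[:,:,::-1])
    print(n,viewer.camera_info(n))
E
```

```text
pics
{'t': 0.0, 'joints': array([ 1.05442098e+00,  4.91588604e-01,  1.55947591e+00, -1.77370119e-05,
        1.09168430e+00, -1.05589508e-01]), 'qvel': array([ 0.00213714, -0.00179125,  0.00095172,  0.00147756, -0.00060018,
        0.00124824]), 'tau': array([ 4.71918065e-04, -6.12631917e+01, -2.58193821e+01,  6.92681805e-02,
        4.80917317e-02, -8.65695006e-05]), 'eef_pos': array([249.43272671, 572.79337326, 214.0345921 ]), 'tcp_rot': array([-3.14044127e+00, -1.06208840e-04,  2.73081494e+00]), 'ft_force': array([-0.16995849,  0.25951383, -1.02488726]), 'moment': array([-0.00848636, -0.02960137, -0.0296094 ]), 'grip_force': 0.0, 'opening': 1.0014275407347317}
18.8
scene {'K': array([[468.10262825,   0.        , 274.99890028],
       [  0.        , 468.10262825, 208.20194263],
       [  0.        ,   0.        ,   1.        ]]), 'camera_from_world': array([[-1.82895403e-02,  9.99772923e-01, -1.09359824e-02,
         6.50618384e+01],
       [ 5.82822472e-01,  1.77340497e-03, -8.12597577e-01,
        -2.68425160e+02],
       [-8.12393660e-01, -2.12357725e-02, -5.82722561e-01,
         1.78748268e+03],
       [ 0.00000000e+00,  0.00000000e+00,  0.00000000e+00,
         1.00000000e+00]])}
side {'K': array([[416.75582341,   0.        , 278.01109032],
       [  0.        , 416.75582341, 214.90460252],
       [  0.        ,   0.        ,   1.        ]]), 'camera_from_world': array([[ 9.20306435e-01, -3.90725622e-01,  1.92238047e-02,
        -5.52902869e+02],
       [-2.77804299e-01, -6.87352235e-01, -6.71097368e-01,
         1.62504741e+02],
       [ 2.75428461e-01,  6.12274770e-01, -7.41119942e-01,
         9.61214086e+02],
       [ 0.00000000e+00,  0.00000000e+00,  0.00000000e+00,
         1.00000000e+00]])}
```

View pics/scene0.png

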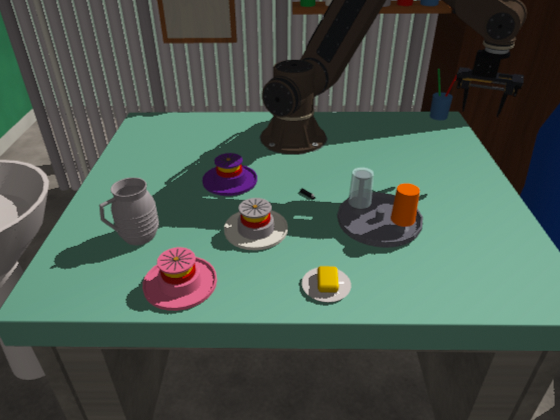

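View pics/side0.png

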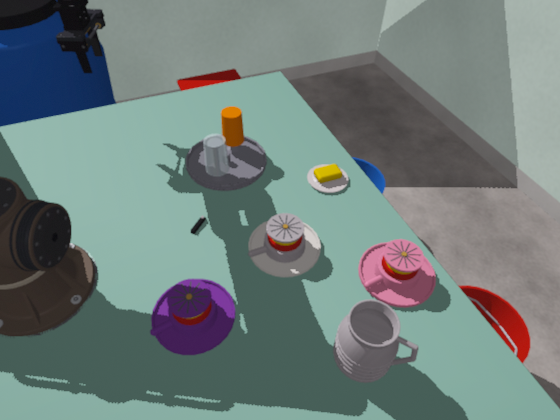

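The orange tumbler is at scene (405,205) / side (232,127), and the glass cup is beside it at (361,188) / (215,155). The target rinser (white tray) has its plate at (255,208) / (285,227). The pink and purple rinsers are decoys.

```bash
cat > h.py <<'E'
import numpy as np, cv2
from cell import monitor, viewer
def rays(ci,uv):
    T=ci["camera_from_world"];R=T[:3,:3];c=-R.T@T[:3,3]
    d=R.T@np.linalg.inv(ci["K"])@np.array([uv[0],uv[1],1.]);return c,d/np.linalg.norm(d)
def onz(ci,uv,z):
    c,d=rays(ci,uv);return c+d*(z-c[2])/d[2]
def tri(a,b):
    A=np.zeros((3,3));y=np.zeros(3);
    for c,d in(a,b):
        P=np.eye(3)-np.outer(d,d);A+=P;y+=P@c
    return np.linalg.solve(A,y)
def proj(ci,p):
    q=ci["K"]@(ci["camera_from_world"]@np.append(p,1))[:3];return q[:2]/q[2]
def big(m,box=None):
    m=m.astype(np.uint8)
    if box: k=np.zeros_like(m);k[box[1]:box[3],box[0]:box[2]]=1;m=m*k
    c,_=cv2.findContours(m,cv2.RETR_EXTERNAL,cv2.CHAIN_APPROX_NONE)
    return max(c,key=cv2.contourArea)
def cen(c):
    m=cv2.moments(c);return np.array([m["m10"],m["m01"]])/m["m00"]
E
python3 - <<'E'
from h import *
np.set_printoptions(precision=1,suppress=True)
R={};out=[]
for n,bx,pb in [("scene",(385,175,430,235),(225,190,290,240)),("side",(215,100,250,150),(255,205,315,260))]:
    im=cv2.imread(f"pics/{n}0.png");h=cv2.cvtColor(im,cv2.COLOR_BGR2HSV);ci=viewer.camera_info(n)
    c=big((h[...,0]>3)&(h[...,0]<18)&(h[...,1]>170)&(h[...,2]>90),bx)
    u=cen(c);print(n,"tumbler",u,cv2.boundingRect(c),onz(ci,u,95))
    R[n]=rays(ci,u)
    cr=im[pb[1]:pb[3],pb[0]:pb[2]];out.append(cv2.resize(cr,(390,330),interpolation=cv2.INTER_CUBIC))
print(tri(R["scene"],R["side"]))
si,sd=viewer.camera_info("scene"),viewer.camera_info("side")
p=onz(si,(255,205.5),82);print("plate",p,onz(sd,(285,226.5),82),tri(rays(si,(255,205.5)),rays(sd,(285,226.5))))
print("glass",tri(rays(si,(361,188)),rays(sd,(215,155))))
cv2.imwrite("pics/crop1.png",np.hstack(out))
E
```

```text
scene tumbler [405.8 204.8] (392, 184, 27, 43) [576.5 297.9  95. ]
side tumbler [232.1 125.9] (222, 107, 22, 40) [575.9 292.4  95. ]
[576.4 297.1  93.4]
plate [ 562.5 -108.8   82. ] [ 568.9 -113.5   82. ] [ 567.7 -111.    83.3]
glass [490.6 188.9  91.8]
```

View pics/crop1.png

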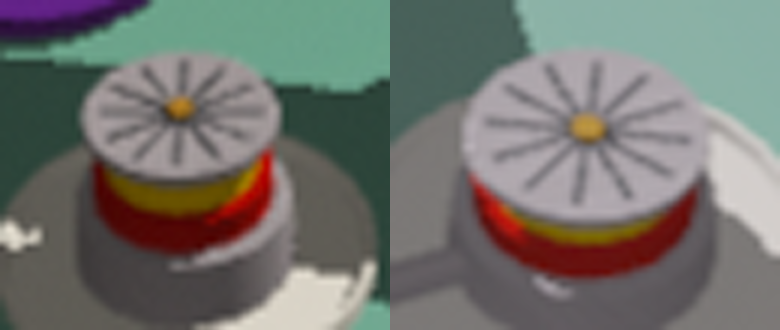

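move_arm --moves '[0,0,0,0.117,0,0,0,0.117,0,0,0,0.117,0,0,0,0.117,0,0,0,0.117,0,0,0,0.117,0,0,0,0.117,0,0,0,0.117,0,0,0,0.117,0,0,0,0.117]' --claw 95

```text
t: 1.35
eef_pos: [249.5, 572.9, 214.3]
tcp_rot: [3.141, 0.001, 0.887]
ft_force: [-0.5, 0.5, -0.6]
opening: 1.001
grip_force: 0.0
```

```bash
cat >> h.py <<'E'
def togo(p,yawd=None):
    s=monitor.state();y=s["tcp_rot"][2];d=np.array(p)-s["eef_pos"]
    x=np.array([np.cos(y),np.sin(y),0]);v=np.array([d@x,d@[np.sin(y),-np.cos(y),0],-d[2]])
    print("t",round(s["t"],2),"pos",s["eef_pos"].round(1),"rot",s["tcp_rot"].round(3),"F",s["ft_force"].round(1),"op",round(s["opening"]*95.1,1),"gf",round(s["grip_force"],1));print("tool mm",v.round(1),"units",(v/150).round(3))
E
python3 - <<'E'
from h import *
togo([576.5,297,214])
E
```

```text
t 1.35 pos [249.5 572.9 214.3] rot [3.141e+00 1.000e-03 8.870e-01] F [-0.5  0.5 -0.6] op 95.2 gf 0.0
tool mm [-7.200e+00  4.278e+02  3.000e-01] units [-4.800e-02  2.852e+00  2.000e-03]
```

move_arm --moves '[-0.005,0.2,0,0,-0.005,0.3,0,0,-0.005,0.3,0,0,-0.005,0.3,0,0,-0.005,0.35,0,0,-0.005,0.35,0,0,-0.005,0.35,0,0,-0.005,0.3,0,0,-0.005,0.25,0,0,-0.005,0.15,0,0]'

```text
t: 2.6
eef_pos: [578.9, 297.8, 214.2]
tcp_rot: [-3.141, 0.001, 0.892]
ft_force: [-0.1, 0.1, 0.2]
opening: 0.998
grip_force: 0.0
```

move_arm --moves '[0,0,0,0,0,0,0,0]'

```text
t: 2.85
eef_pos: [577.1, 299.8, 214.6]
tcp_rot: [-3.141, 0.0, 0.894]
ft_force: [-0.7, 0.7, -0.7]
opening: 0.999
grip_force: 0.0
```

Run:
```python
from h import *
togo([576.5,297,106])
ci=viewer.camera_info("wrist");np.save("wci.npy",ci,allow_pickle=True)
im=viewer.read_camera("wrist")[:,:,::-1];cv2.imwrite("pics/w1.png",im)
h=cv2.cvtColor(np.ascontiguousarray(im),cv2.COLOR_BGR2HSV)
for z in(145,45):print(z,proj(ci,[576.5,297,z]))
c=big((h[...,0]>3)&(h[...,0]<18)&(h[...,1]>170)&(h[...,2]>60));print(cv2.boundingRect(c),cen(c),onz(ci,cen(c),145))
T=ci["camera_from_world"];print(-T[:3,:3].T@T[:3,3],T[2,:3])
```

```text
t 2.85 pos [577.1 299.8 214.6] rot [-3.141  0.     0.894] F [-0.7  0.7 -0.7] op 95.0 gf 0.0
tool mm [ -2.5   1.3 108.6] units [-0.017  0.009  0.724]
145 [283.46573127 221.93521778]
45 [282.96021259 197.84084864]
(249, 174, 70, 85) [282.78107897 216.94158383] [578.71218725 300.65986874 145.        ]
[618.15920829 351.27384151 384.57021724] [-0.14905247 -0.18267999 -0.97180831]
```

View pics/w1.png

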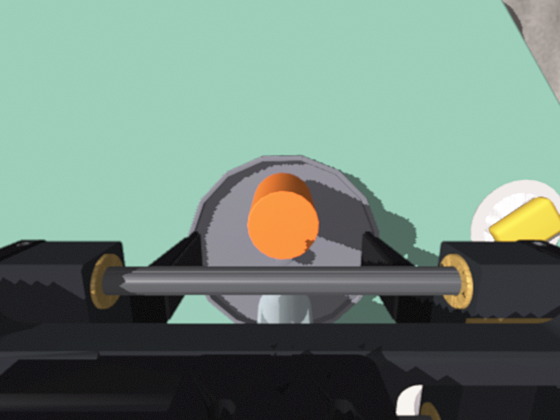

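The wrist view shows the tumbler's closed end as a disc centred near (283,224), about 2 mm from the prediction. The glass is at (285,305), off the closing line. I'll centre on the tumbler, descend and grip.

move_arm --moves '[-0.024,0.009,0.05,0,0,0,0.12,0,0,0,0.12,0,0,0,0.12,0,0,0,0.12,0,0,0,0.1,0,0,0,0.07,0,0,0,0.024,0,0,0,0,0,0,0,0,0]'

```text
t: 4.15
eef_pos: [577.0, 295.6, 106.6]
tcp_rot: [3.141, -0.001, 0.893]
ft_force: [-0.3, 0.3, 0.3]
opening: 1.0
grip_force: 0.0
```

move_arm --moves '[0,0,0,0,0,0,0,0,0,0,0,0,0,0,0,0,0,0,0,0,0,0,0,0,0,0,0,0,0,0,0,0]' --claw 45

```text
t: 5.15
eef_pos: [576.6, 295.5, 106.0]
tcp_rot: [-3.142, -0.0, 0.893]
ft_force: [-0.3, 1.1, 0.5]
opening: 0.637
grip_force: 29.8
```

move_arm --moves '[0,0,-0.04,0,0,0,-0.08,0,0,0,-0.12,0,0,0,-0.12,0,0,0,-0.12,0,0,0,-0.12,0,0,0,-0.12,0,0,0,-0.08,0,0,0,-0.04,0,0,0,0,0]'

```text
t: 6.4
eef_pos: [576.7, 295.4, 232.2]
tcp_rot: [3.142, -0.0, 0.893]
ft_force: [-0.2, 0.7, -2.0]
opening: 0.633
grip_force: 29.8
```

Run:
```python
from h import *
togo([567.5,-111,226])
ci=viewer.camera_info("wrist");im=viewer.read_camera("wrist")[:,:,::-1];cv2.imwrite("pics/w2.png",im)
si=viewer.camera_info("side")
R=[]
for n in("scene","side"):
    im=np.ascontiguousarray(viewer.read_camera(n)[:,:,::-1]);h=cv2.cvtColor(im,cv2.COLOR_BGR2HSV)
    cv2.imwrite(f"pics/{n}2.png",im)
```

```text
t 6.4 pos [576.7 295.4 232.2] rot [ 3.142 -0.     0.893] F [-0.2  0.7 -2. ] op 60.2 gf 29.8
tool mm [-322.3  247.8    6.2] units [-2.149  1.652  0.041]
```

View pics/scene2.png

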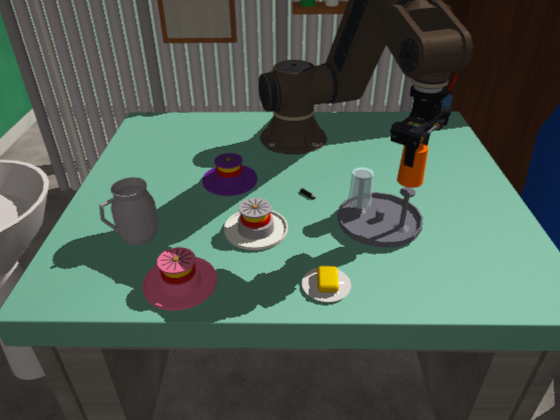

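The tumbler has been lifted clear, with its body at (412,165) above the bare peg at (406,195). Moving it over the rinser.

move_arm --moves '[-0.1,0.077,0,0,-0.2,0.154,0,0,-0.26,0.2,0,0,-0.26,0.2,0,0,-0.26,0.2,0,0,-0.26,0.2,0,0,-0.26,0.2,0,0,-0.26,0.2,0,0,-0.189,0.144,0,0,-0.1,0.077,0,0]'

```text
t: 7.8
eef_pos: [566.9, -113.2, 231.8]
tcp_rot: [-3.141, 0.0, 0.891]
ft_force: [0.0, 0.5, -1.4]
opening: 0.631
grip_force: 29.8
```

move_arm --moves '[0,0,0.1,0,0,0,0.12,0,0,0,0.1,0,0,0,0,0,0,0,0,0]'

```text
t: 8.43
eef_pos: [567.8, -110.7, 184.3]
tcp_rot: [3.141, -0.0, 0.893]
ft_force: [0.6, 0.0, -1.9]
opening: 0.634
grip_force: 29.8
```

Run:
```python
from h import *
np.set_printoptions(precision=1,suppress=True)
togo([567.5,-111,143])
ims=[]
for n,b in(("scene",(205,140,305,250)),("side",(235,150,335,260))):
    ci=viewer.camera_info(n);im=np.ascontiguousarray(viewer.read_camera(n)[:,:,::-1]);cv2.imwrite(f"pics/{n}3.png",im)
    h=cv2.cvtColor(im,cv2.COLOR_BGR2HSV)
    c=big((h[...,0]>3)&(h[...,0]<18)&(h[...,1]>170)&(h[...,2]>90),b);print(n,cv2.boundingRect(c),cen(c))
    e=monitor.state()["eef_pos"]; print("expect rim/plate", proj(ci,[e[0],e[1],e[2]-61]),proj(ci,[567.5,-111,82]))
    ims.append(cv2.resize(im[b[1]:b[3],b[0]:b[2]],None,fx=4,fy=4,interpolation=cv2.INTER_CUBIC))
cv2.imwrite("pics/crop3.png",np.hstack(ims))
```

```text
t 8.43 pos [ 567.8 -110.7  184.3] rot [ 3.1 -0.   0.9] F [ 0.6  0.  -1.9] op 60.3 gf 29.8
tool mm [-0.4 -0.1 41.3] units [-0.  -0.   0.3]
scene (242, 157, 24, 43) [255.  180.1]
expect rim/plate [253.6 194. ] [254.1 206.6]
side (272, 176, 29, 50) [285.6 200.5]
expect rim/plate [284.7 214.1] [284.  225.9]
```

View pics/crop3.png

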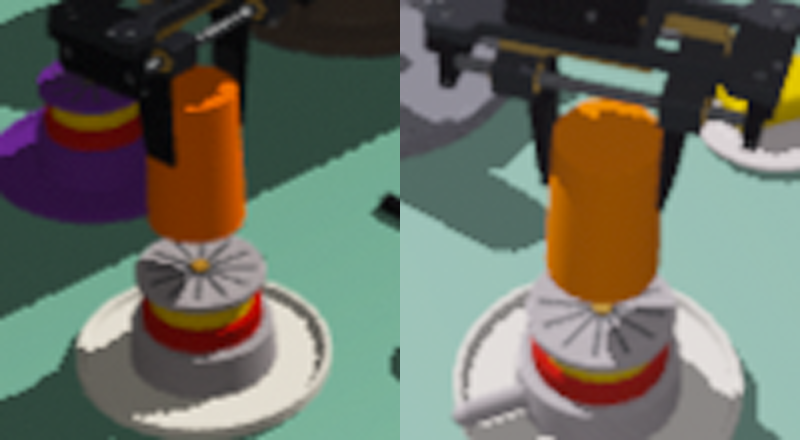

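The tumbler is about centred over the plate. Rim and plate centre columns agree to about 1 px in both views: crop 196 against 201 (scene) and 202 against 201 (side). I'll shift +2.4 mm along tool x and lower it gently.

move_arm --moves '[0.008,0,0.05,0,0.008,0,0.06,0,0,0,0.06,0,0,0,0.04,0,0,0,0.03,0,0,0,0.02,0,0,0,0.01,0,0,0,0,0]'

```text
t: 9.52
eef_pos: [569.1, -109.2, 143.6]
tcp_rot: [3.141, -0.0, 0.893]
ft_force: [0.7, -0.3, -2.0]
opening: 0.632
grip_force: 29.8
```

move_arm --moves '[0,0,0.012,0,0,0,0.012,0,0,0,0.012,0,0,0,0.012,0,0,0,0.012,0,0,0,0,0]'

```text
t: 10.28
eef_pos: [569.2, -109.2, 134.6]
tcp_rot: [3.141, -0.0, 0.893]
ft_force: [0.4, 0.8, 4.0]
opening: 0.633
grip_force: 29.9
```

Run:
```python
from h import *
np.set_printoptions(precision=1,suppress=True)
togo([568.8,-109,117])
ims=[]
for n,b in(("scene",(205,140,305,250)),("side",(235,150,335,260))):
    im=np.ascontiguousarray(viewer.read_camera(n)[:,:,::-1])
    ims.append(cv2.resize(im[b[1]:b[3],b[0]:b[2]],None,fx=4,fy=4,interpolation=cv2.INTER_CUBIC))
cv2.imwrite("pics/crop4.png",np.hstack(ims))
```

```text
t 10.28 pos [ 569.2 -109.2  134.6] rot [ 3.1 -0.   0.9] F [0.4 0.8 4. ] op 60.2 gf 29.9
tool mm [-0.1 -0.4 17.6] units [-0.  -0.   0.1]
```

View pics/crop4.png

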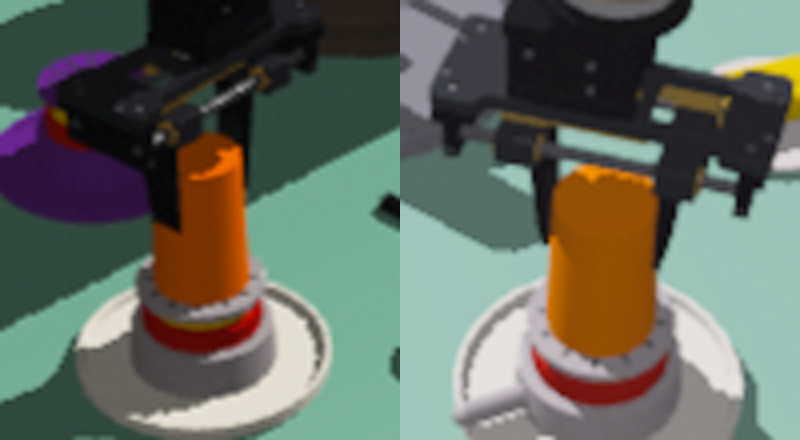

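The rim rests centred on the plate: scene centres are 200 against 201, side 602 against 602. The blue step is down and the push is about 6 N. Continuing the press.

move_arm --moves '[0,0,0.01,0,0,0,0.01,0,0,0,0.01,0,0,0,0.01,0,0,0,0.01,0,0,0,0.01,0,0,0,0,0]'

```text
t: 11.25
eef_pos: [569.2, -109.2, 125.8]
tcp_rot: [3.141, -0.0, 0.893]
ft_force: [-1.1, 0.2, 7.8]
opening: 0.629
grip_force: 30.0
```

move_arm --moves '[0,0,0.01,0,0,0,0.01,0,0,0,0.01,0,0,0,0.01,0,0,0,0.01,0,0,0,0,0,0,0,0,0]'

```text
t: 12.12
eef_pos: [569.2, -109.2, 118.5]
tcp_rot: [3.141, -0.0, 0.893]
ft_force: [-1.1, 1.2, 8.8]
opening: 0.632
grip_force: 30.0
```

Run:
```python
from h import *
np.set_printoptions(precision=1,suppress=True)
togo([568.8,-109,117])
ims=[]
for n,b in(("scene",(205,140,305,250)),("side",(235,150,335,260))):
    im=np.ascontiguousarray(viewer.read_camera(n)[:,:,::-1])
    ims.append(cv2.resize(im[b[1]:b[3],b[0]:b[2]],None,fx=4,fy=4,interpolation=cv2.INTER_CUBIC))
cv2.imwrite("pics/crop5.png",np.hstack(ims))
```

```text
t 12.12 pos [ 569.2 -109.2  118.5] rot [ 3.1 -0.   0.9] F [-1.1  1.2  8.8] op 60.1 gf 30.0
tool mm [-0.1 -0.4  1.5] units [-0. -0.  0.]
```

View pics/crop5.png

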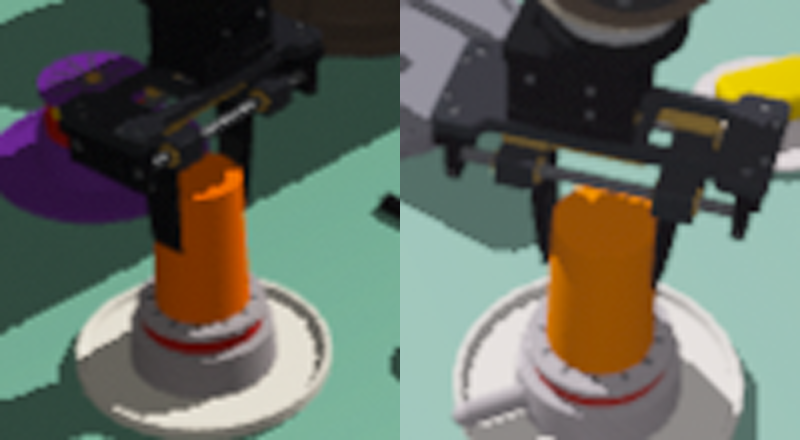

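Yellow has vanished and the red collar is a thin strip, about 24.5 mm down at roughly 10.8 N. I'll press 1.5 mm more and let it settle.

move_arm --moves '[0,0,0.005,0,0,0,0.005,0,0,0,0,0,0,0,0,0,0,0,0,0,0,0,0,0]'

```text
t: 12.98
eef_pos: [569.2, -109.2, 117.0]
tcp_rot: [3.141, -0.0, 0.893]
ft_force: [-0.8, 0.1, 8.6]
opening: 0.63
grip_force: 30.0
```

Run:
```python
from h import *
togo([568.8,-109,117])
```

```text
t 12.97 pos [ 569.2 -109.2  117. ] rot [ 3.141 -0.     0.893] F [-0.8  0.1  8.6] op 60.0 gf 30.0
tool mm [-0.1 -0.4 -0. ] units [-0.001 -0.003 -0.   ]
```

Run:
```python
from h import *
np.set_printoptions(precision=2,suppress=True)
f=[]
for n,b in(("scene",(205,140,305,250)),("side",(235,150,335,260))):
    ci=viewer.camera_info(n)
    im=np.ascontiguousarray(viewer.read_camera(n)[:,:,::-1]);f.append(monitor.state()["ft_force"][2])
    old=cv2.imread(f"pics/{n}3.png")
    for k,(i,z) in{"before":(old,184.3),"now":(im,117.)}.items():
        h=cv2.cvtColor(i,cv2.COLOR_BGR2HSV)
        c=big((h[...,0]>3)&(h[...,0]<18)&(h[...,1]>170)&(h[...,2]>60),b);x,y,w,hh=cv2.boundingRect(c)
        xy=[567.8,-110.7] if k=="before" else [569.2,-109.2]
        print(n,k,"rim bottom row",y+hh,"minus expected rim centre",y+hh-proj(ci,[*xy,z-61])[1])
for _ in range(4): viewer.read_camera("wrist");f.append(monitor.state()["ft_force"][2])
print(np.array(f),np.mean(f))
```

```text
scene before rim bottom row 200 minus expected rim centre 5.910774817757584
scene now rim bottom row 222 minus expected rim centre 7.42838833749164
side before rim bottom row 226 minus expected rim centre 11.916762902439984
side now rim bottom row 244 minus expected rim centre 11.817981057898578
[ 9.71 10.21  9.48  9.49  9.86  8.59] 9.55651061085644
```

```bash
python3 -c "
from cell import order
print(order.job_done())"
```

```text
the job is handed in; nothing more can be done
None
```

I handed the job in with the gripper holding the tumbler upside down, centred on the plate and pressed into the third step: about 26 mm down, so red about 10 mm, at roughly 11 N (estimated from tool height and wrist force); no verdict came back.

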